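# Walk a swaging die block round onto its locating pin and bar it in

### The job

Set up the swaging die with the fingertips alone: push the heavy aluminium die block round on the bench, working at its corners, until its slotted face looks at the blue fence, and push it home so that the slot takes the upright pin and the face sits flush and square against the fence. Then push the swing bar fully shut behind it, from the bar's bare steel side, never touching its white pad. Grip and lift nothing, and leave the other things on the bench where they are.

Things in the scene. Friction and masses are not known exactly. Their poses are not given: they have to be found in the camera images.
- nest: Fixed locating nest, bolted down: blue upright fence, pin, side rail, swing bar. Origin on the bench under the middle of the fence's front face; x points into the fence (the way the block is pushed home), y left along it, z up. The fence is 42 mm high, 9 mm thick, its front face the plane x = 0, from y = -72 to +84 mm.
- nest_pin (a point): Foot of the round upright steel locating pin, 22 mm in diameter, 32 mm high, at x = -15, y = 0 mm in the nest.
- nest_rail (a point): Near end, on the bench, of the nest's flat blue side rail, at x = -135, y = +76 mm in the nest. The rail is 6 mm thick and lies from there to the fence, from y = 66 to 86 mm.
- die_block: Loose aluminium die block, 100 (x) x 110 (y) x 38 mm high, 0.7 to 1 kg, wider than most grippers; slides when pushed. Origin under its centre; +x points out of its slotted face, z up. Sides flat from 3 to 38 mm above the bench; it stands on four pads 22 mm square, centred at x = +-26, y = +-28 mm. At home its axes match the nest's, its origin at x = -50, y = 0 mm there.
- die_face (a point): Middle of the lower edge of the block's slotted face, at x = +50 mm in the block; at home it meets the nest's origin. The slot, centred here and open above and below, is 32 mm wide and 34 mm deep, and flares over its outer 18 mm to a mouth 50 mm wide.
- bar (a joint): Angle of the steel swing bar on its upright pivot: 0 fully shut behind the block (end stop), up to 2.5 open; starts open. In the nest's axes it points from its pivot along -y at 0, along -x at 1.57, then out to the left. Friction 0.07 N m; it stays where left. Close it by pushing its bare steel side, which faces away from the block when shut.
- bar_pivot (a point): Centre of the bar's pivot, 19 mm above the bench, at x = -113, y = +76 mm in the nest. The bar is 12 mm thick and 18 mm tall, from 10 to 28 mm above the bench, and reaches 96 mm from here; the pivot bolt rises to 37 mm.
- bar_end (a point): Point on the bar's centre line 90 mm from the pivot, near its rounded end, 19 mm above the bench.
- bar_pad (a point): White plastic pad, 60 x 5 x 16 mm, on the side of the bar that meets the block, 102 mm in front of the fence when shut; not for the fingers. Its face's centre: 64 mm along the bar from the pivot and 11 mm off the bar's centre line.
- capacitor_1: Bystander: white capacitor can, 39 mm across and 80 mm tall, standing. Origin under its centre.
- capacitor_2: Bystander: the second such capacitor can, 39 x 39 x 80 mm, standing. Origin under its centre.
- capacitor_3: Bystander: smaller white capacitor can, 35 x 35 x 66 mm, standing. Origin under its centre.
- fan_motor: Bystander: white spare fan motor with upright shaft, 72 x 84 x 90 mm, left of the ring. Origin under its centre.
- flare_nut_1: Bystander: brass flare nut standing inside the ring, 21 x 18 x 26 mm. Origin under its centre.
- flare_nut_2: Bystander: a second brass flare nut, 21 x 18 x 26 mm. Origin under its centre.
- copper_bend_1: Bystander: copper return bend lying flat inside the ring, 66 x 41 x 11 mm. Origin under its centre.
- copper_bend_2: Bystander: larger copper return bend lying flat inside the ring, 74 x 47 x 11 mm. Origin under its centre.
- tube_cutter: Bystander: tube cutter with a black knob, lying, 120 x 39 x 20 mm. Origin under its centre.
- tape_measure: Bystander: yellow tape measure, 33 x 70 x 61 mm. Origin under its centre.
- thermostat: Bystander: grey thermostat control with a black knob, 37 x 50 x 39 mm. Origin under its centre.
- wire_ring: Fixed: thin galvanised fan-guard ring standing on short legs round the work, 600 mm in diameter, 41 mm high, about 11 mm thick. Origin at its centre on the bench.

How it is judged:
At the end, for the whole second after the job is handed in: The block stands flat on the bench at rest with the pin in its slot, its slotted face within 4 mm of the fence and within 0.045 rad of parallel, centred on the pin within 8 mm; the bar is shut to within 0.07 rad (x of die_face in the frame of nest above -0.004 m and y of die_face in the frame of nest between -0.008 and 0.008 m and x of die_block in the frame of nest below -0.04 m and angle between the x axis of die_block and the x axis of nest, either way round below 0.045 rad and height (world z) of die_block below 0.004 m and angle between die_block's own z axis and vertical below 0.04 rad and value of joint bar below 0.07 rad and linear speed of die_block below 0.01 m/s); the robot touches nothing.
It fails at once if the die block is lifted or tipped (height (world z) of die_block above 0.008 m or angle between die_block's own z axis and vertical above 0.08 rad).
It fails at once if the bar is gripped or pulled by its padded side (contact force between the fingers and bar_pad above 2 N).
It fails at once if another thing on the bench is moved from its place or knocked over (distance of any of capacitor_1, capacitor_2, capacitor_3, fan_motor, flare_nut_1, flare_nut_2, copper_bend_1, copper_bend_2, tube_cutter, tape_measure, thermostat from where it was at the start of the episode above 0.025 m or angle between any of capacitor_1, capacitor_2, capacitor_3, fan_motor, flare_nut_1, flare_nut_2, copper_bend_1, copper_bend_2, tube_cutter, tape_measure, thermostat's own z axis and vertical above 0.5 rad).
It also fails if it takes over 72 s, if anything falls off the work surface, if the arm or the gripper's body presses on something with over 40 N, if the wrist force passes 120 N, or if a joint passes its speed limit or range.

### The arm

A 7-joint arm with a two-finger parallel gripper is mounted at the origin on the work surface; the furniture and walls round the work are solid. World frame = base frame: x ahead of the robot, y to its left, z up, the work surface at z = 0. Lengths are in m, angles in rad, forces in N, time in s.
With the tool pointing down it reaches from about 0.425 to 0.875 m from the base axis. Payload 4.7 kg.
Tool frame: the origin (TCP) lies midway between the tips of the shut fingers; the grasp point (between the pads) lies 19 mm behind it (ctrl.grip_point_offset is the distance from the TCP to the grasp point, in m); z points along the fingers, y is the line along which they close (so a half turn about z gives the same grasp; the last joint's range is limited). The gripper opens to 87 mm and grips with 3 to 60 N. Pads are 19 mm wide; open, the fingers measure 117 mm over their backs; the gripper's body (75 mm by 190 mm) begins 51 mm behind the grasp point.
Start: joints at [-1.162, 0.321, -0.07, 1.45, 0.023, 1.371, -0.057], TCP at [0.25, 0.6, 0.183] pointing down, gripper open.
Joint ranges: [-2.86, 2.86], [-0.3, 2.09], [-1.38, 1.24], [0.06, 2.45], [-1.56, 4.7], [0.09, 2.05], [-2.69, 2.69]. Speed limits (rad/s): [2.57, 2.57, 3.14, 3.14, 3.14, 3.14, 3.14].

### API

Orientations are given as a rotation vector (axis times angle).
In Python, from bench import ctrl gives the robot as it stands. The module is installed in compiled form; this text tells all that it offers.
- The arm moves only by the shell command python3 -m handwheel 'ROWS' [OPENING] [FORCE]. ROWS is JSON, a list of rows, each an object of numbers: "x", "y", "z": the shift along the tool's x, y, z in m; "wx", "wy", "wz": the turn, a rotation vector about the tool's x, y, z in degrees. A call has 1 to 10 rows; each row is the pose to reach, as a shift and turn from the pose commanded when the call began, along the tool's axes at that moment; what a row does not reach only later rows make up. A row lasts 1/12 s, in which the tool goes at most 41.7 mm and 7.16 degrees, less where a joint would pass 70% of its speed; a pose out of reach is approached as far as the arm can. A call with a gripper value outside its range is refused whole. OPENING is the finger opening in m, from 0 to 0.087, set as the call begins (- or left out, the last holds). The fingers move at their own pace and stop on an object; FORCE is the grip in N (left out, the last holds). Time passes only in rows, so rows that repeat a pose let the fingers close. It gives the time, the measured TCP pose, the force, the opening and the grip force at its end, in the units of the state.
- ctrl.get_state(): the state, without advancing time (a new reading comes with each control period).
- ctrl.get_image(name): name is "scene" or "side" or "wrist"; returns a dict with "image" (400x640x3 uint8, red, green, blue), "K" (3x3 intrinsics, pixels), "world_to_cam" (4x4, takes a point from world to camera coordinates); the wrist camera has in their place "hand_eye" (4x4, takes a point from camera to tool coordinates, whose origin is the TCP and whose axes are the flange's). Camera axes: x right, y down, z forward; pixel columns grow to the right and rows downward; lengths in m; the calibration is good to about 2 mm. A picture is of the moment at which its call begins: read the wrist's pose just before it. There is no depth.
- ctrl.close_job(): hands the job in; it is judged then, once.
The state is a dict: "time": time; "joint_positions": joint angles; "qd": joint speeds; "joint_torque": joint torques, N m; "position": TCP position; "tool_rot": TCP orientation; "ft_force": force on the tool from outside, world axes, zero at the start; "torque": the same for the moment, N m; "grip_width": opening from 0.0 (shut) to 1.0 (fully open); "grip_force": force on a finger pad.
Only numpy, scipy, OpenCV 4.12 (cv2) and the standard library are available. Lean on these libraries where they do the work, as an engineer would, in place of code of your own. Each camera call takes 0.05 s, during which the arm holds its last target. There are 200 camera calls.

## Working session

There is one attempt and no reset: what is moved stays moved. The work goes in short steps, Python scripts to look and compute and a shell command to move; the robot and the scene stay as the last step left them, time stands still between calls to the robot, and variables do not carry over. Pictures are saved under pics/ and viewed, at most 10 in all, crops included, and the job is handed in when it is done.

```bash
mkdir -p pics; cat > h.py <<'E'
import numpy as np,cv2
from scipy.spatial.transform import Rotation as R
from bench import ctrl
def snap(n,f):
    s=ctrl.get_state(); d=ctrl.get_image(n); cv2.imwrite('pics/'+f,d['image'][:,:,::-1])
    if n=='wrist':
        T=np.eye(4);T[:3,:3]=R.from_rotvec(s['tool_rot']).as_matrix();T[:3,3]=s['position'];C=T@d['hand_eye']
    else: C=np.linalg.inv(d['world_to_cam'])
    np.savez('pics/'+f[:-4]+'.npz',K=d['K'],C=C); return d['image']
def ray(f,px,z):
    c=np.load('pics/'+f[:-4]+'.npz');K,C=c['K'],c['C'];o=[]
    for u,v in px:
        r=C[:3,:3]@np.linalg.solve(K,[u,v,1]);p=C[:3,3];o.append(p+r*(z-p[2])/r[2])
    return np.round(np.array(o),4)
def proj(f,P):
    c=np.load('pics/'+f[:-4]+'.npz');W=np.linalg.inv(c['C'])
    q=(W[:3,:3]@np.array(P,float).T).T+W[:3,3];q=(c['K']@q.T).T;return np.round(q[:,:2]/q[:,2:],1)
E
python3 - <<'E'
from h import *
print(ctrl.get_state())
for n in('scene','side','wrist'):
    snap(n,n+'0.png');c=np.load(f'pics/{n}0.npz');print(n,c['C'].round(3).tolist(),c['K'].round(0).tolist())
E
```

```text
{'time': 0.0, 'joint_positions': array([-1.16191091,  0.3218033 , -0.07008292,  1.45168945,  0.0226361 ,
        1.37074386, -0.05690588]), 'qd': array([ 0.00051716, -0.00071337,  0.00030737, -0.00136935, -0.00120203,
        0.00046159, -0.00052015]), 'joint_torque': array([ 3.48898520e-04, -4.91287065e+01, -4.03507194e-01, -3.12523484e+01,
       -6.38464233e-02,  4.37293667e-02,  1.90323703e-04]), 'position': array([0.24982356, 0.59940759, 0.18156709]), 'tool_rot': array([-6.16015228e-01, -3.08036599e+00,  2.89393671e-03]), 'ft_force': array([ 0.25738631,  0.62466845, -0.05112469]), 'torque': array([ 0.00955817, -0.03688881, -0.02276601]), 'grip_force': 0.0, 'grip_width': 1.0023465048706761}
scene [[-0.664, -0.465, 0.586, -0.026], [-0.747, 0.389, -0.539, 0.555], [0.023, -0.795, -0.606, 0.609], [0.0, 0.0, 0.0, 1.0]] [[377.0, 0.0, 322.0], [0.0, 377.0, 201.0], [0.0, 0.0, 1.0]]
side [[-0.971, -0.112, 0.212, 0.269], [-0.239, 0.44, -0.866, 1.028], [0.004, -0.891, -0.454, 0.535], [0.0, 0.0, 0.0, 1.0]] [[429.0, 0.0, 316.0], [0.0, 429.0, 201.0], [0.0, 0.0, 1.0]]
wrist [[0.384, 0.896, 0.222, 0.189], [0.923, -0.372, -0.094, 0.625], [-0.001, 0.241, -0.971, 0.382], [0.0, 0.0, 0.0, 1.0]] [[301.0, 0.0, 321.0], [0.0, 301.0, 202.0], [0.0, 0.0, 1.0]]
```

View pics/scene0.png

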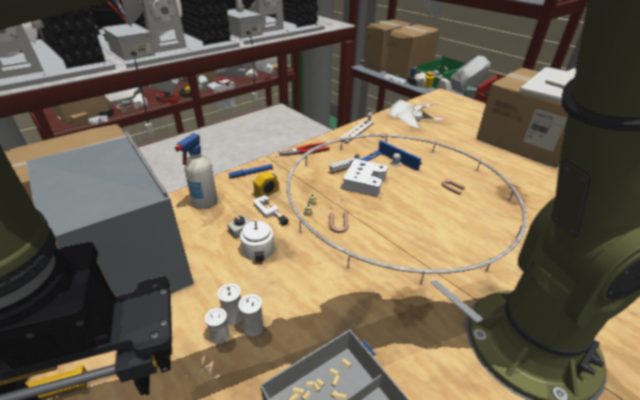

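View pics/side0.png

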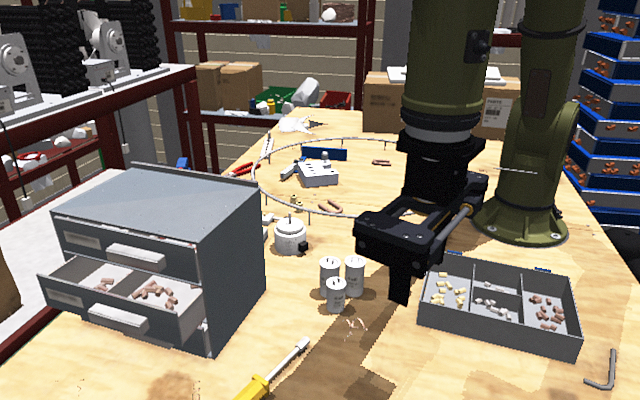

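Scene view: block near (365,177), pin (397,158), fence (400,155) and bar/rail near (350,162), all inside the ring. I'll enlarge both views.

```bash
python3 - <<'E'
from h import *
a=cv2.imread('pics/scene0.png')[125:245,280:440]
b=cv2.imread('pics/side0.png')[135:220,250:410]
cv2.imwrite('pics/c0.png',np.vstack([cv2.resize(x,None,fx=4,fy=4,interpolation=cv2.INTER_CUBIC)[:300 if i else 300] for i,x in enumerate((a,b))]))
print(ray('scene0.png',[(365,182),(397,160),(380,150),(418,166),(333,167),(340,225),(453,187)],0), ray('scene0.png',[(287,190),(524,210),(420,272),(405,138)],.04))
E
```

```text
[[ 0.5518 -0.1439  0.    ]
 [ 0.5715 -0.3119  0.    ]
 [ 0.6481 -0.3183  0.    ]
 [ 0.507  -0.3342  0.    ]
 [ 0.6699 -0.128   0.    ]
 [ 0.4619  0.0422  0.    ]
 [ 0.3732 -0.3194  0.    ]] [[ 0.6184  0.0851  0.04  ]
 [ 0.177  -0.3119  0.04  ]
 [ 0.221   0.0524  0.04  ]
 [ 0.6044 -0.3835  0.04  ]]
```

View pics/c0.png

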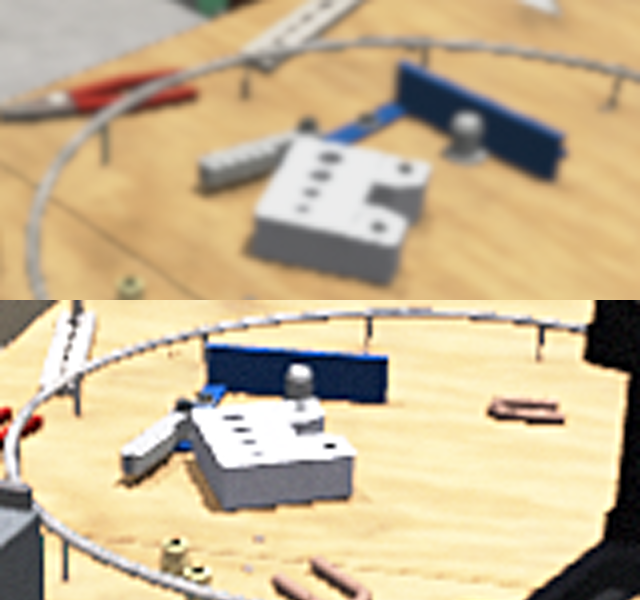

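```bash
python3 -m handwheel '[{"x":0,"y":0,"z":-0.04},{"x":-0.24,"y":-0.22,"z":-0.07,"wz":34},{"x":-0.24,"y":-0.22,"z":-0.07,"wz":34},{"x":-0.24,"y":-0.22,"z":-0.07,"wz":34},{"x":-0.24,"y":-0.22,"z":-0.07,"wz":34},{"x":-0.24,"y":-0.22,"z":-0.07,"wz":34},{"x":-0.24,"y":-0.22,"z":-0.07,"wz":34},{"x":-0.24,"y":-0.22,"z":-0.07,"wz":34},{"x":-0.24,"y":-0.22,"z":-0.07,"wz":34},{"x":-0.24,"y":-0.22,"z":-0.07,"wz":34}]' 0.0 20
python3 - <<'E'
from h import *
s=ctrl.get_state();M=R.from_rotvec(s['tool_rot']).as_matrix();print(M.round(3),M.T@(np.array([.53,-.03,.25])-s['position']))
E
```

```text
[[-0.923  0.385 -0.001]
 [ 0.385  0.923 -0.001]
 [-0.    -0.001 -1.   ]] [-0.50071842 -0.4734618  -0.06747442]invalid input at $[0]: expected keys x, y, z, wx, wy, wz
```

```bash
python3 -m handwheel '[{"x":0,"y":0,"z":-0.04,"wx":0,"wy":0,"wz":0},{"x":-0.25,"y":-0.24,"z":-0.07,"wx":0,"wy":0,"wz":34},{"x":-0.25,"y":-0.24,"z":-0.07,"wx":0,"wy":0,"wz":34},{"x":-0.25,"y":-0.24,"z":-0.07,"wx":0,"wy":0,"wz":34},{"x":-0.25,"y":-0.24,"z":-0.07,"wx":0,"wy":0,"wz":34},{"x":-0.25,"y":-0.24,"z":-0.07,"wx":0,"wy":0,"wz":34},{"x":-0.25,"y":-0.24,"z":-0.07,"wx":0,"wy":0,"wz":34},{"x":-0.25,"y":-0.24,"z":-0.07,"wx":0,"wy":0,"wz":34},{"x":-0.25,"y":-0.24,"z":-0.07,"wx":0,"wy":0,"wz":34},{"x":-0.25,"y":-0.24,"z":-0.07,"wx":0,"wy":0,"wz":34}]' 0.0 20
cat >> h.py <<'E'
def go(x,y,z,a=None):
    "rows' numbers for a world target; a = heading (deg) of tool x"
    s=ctrl.get_state();M=R.from_rotvec(s['tool_rot']).as_matrix();h=np.degrees(np.arctan2(M[1,0],M[0,0]))
    print('t',round(s['time'],2),'pos',s['position'].round(4),'h',h.round(1),'F',s['ft_force'].round(1),'d',(M.T@(np.array([x,y,z])-s['position'])).round(4),'wz',None if a is None else round(-(a-h),1))
E
python3 -c "
from h import *
go(.53,-.03,.25,90)"
```

```text
time: 0.98
position: [0.3917, 0.2757, 0.2535]
tool_rot: [1.5, 2.758, -0.0]
ft_force: [0.2, -0.6, 0.3]
grip_width: 0.328
grip_force: 0.0
t 0.98 pos [0.3917 0.2757 0.2535] h 122.9 F [ 0.2 -0.6  0.3] d [-0.3317 -0.0499  0.0041] wz 32.9
```

```bash
python3 -m handwheel '[{"x":-0.33,"y":-0.05,"z":0,"wx":0,"wy":0,"wz":33},{"x":-0.33,"y":-0.05,"z":0,"wx":0,"wy":0,"wz":33},{"x":-0.33,"y":-0.05,"z":0,"wx":0,"wy":0,"wz":33},{"x":-0.33,"y":-0.05,"z":0,"wx":0,"wy":0,"wz":33},{"x":-0.33,"y":-0.05,"z":0,"wx":0,"wy":0,"wz":33},{"x":-0.33,"y":-0.05,"z":0,"wx":0,"wy":0,"wz":33},{"x":-0.33,"y":-0.05,"z":0,"wx":0,"wy":0,"wz":33},{"x":-0.33,"y":-0.05,"z":0,"wx":0,"wy":0,"wz":33},{"x":-0.33,"y":-0.05,"z":0,"wx":0,"wy":0,"wz":33},{"x":-0.33,"y":-0.05,"z":0,"wx":0,"wy":0,"wz":33}]'
python3 -c "
from h import *
go(.53,-.03,.25,90)
snap('wrist','w1.png')"
```

```text
time: 1.82
position: [0.5284, -0.0239, 0.2524]
tool_rot: [2.221, 2.222, -0.002]
ft_force: [-0.2, 1.2, 0.1]
grip_width: 0.007
grip_force: 0.0
t 1.82 pos [ 0.5284 -0.0239  0.2524] h 90.0 F [-0.2  1.2  0.1] d [-0.0061  0.0016  0.0024] wz 0.0
```

View pics/w1.png

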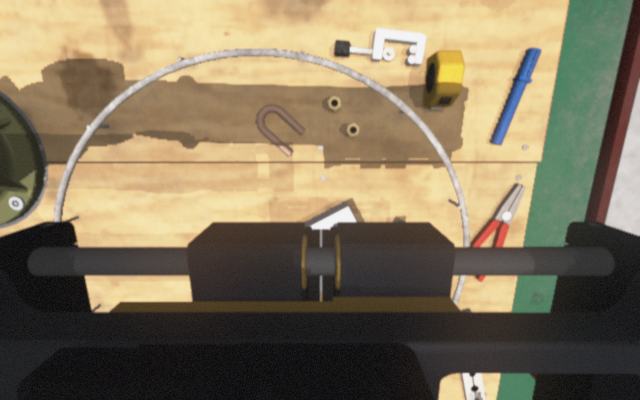

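Wrist view: camera looks toward +y; only the block's corner shows at (335,215), the rest is hidden behind the gripper. I'll move further to -y.

```bash
python3 -m handwheel '[{"x":-0.39,"y":0.02,"z":-0.03,"wx":0,"wy":0,"wz":0},{"x":-0.39,"y":0.02,"z":-0.03,"wx":0,"wy":0,"wz":0},{"x":-0.39,"y":0.02,"z":-0.03,"wx":0,"wy":0,"wz":0},{"x":-0.39,"y":0.02,"z":-0.03,"wx":0,"wy":0,"wz":0},{"x":-0.39,"y":0.02,"z":-0.03,"wx":0,"wy":0,"wz":0},{"x":-0.39,"y":0.02,"z":-0.03,"wx":0,"wy":0,"wz":0},{"x":-0.39,"y":0.02,"z":-0.03,"wx":0,"wy":0,"wz":0},{"x":-0.39,"y":0.02,"z":-0.03,"wx":0,"wy":0,"wz":0},{"x":-0.39,"y":0.02,"z":-0.03,"wx":0,"wy":0,"wz":0},{"x":-0.39,"y":0.02,"z":-0.03,"wx":0,"wy":0,"wz":0}]'
python3 -c "
from h import *
go(.53,-.03,.25,90)
i=snap('wrist','w2.png')
cv2.imwrite('pics/w2c.png',cv2.resize(i[0:250,150:550,::-1],None,fx=2,fy=2,interpolation=cv2.INTER_CUBIC))"
```

```text
time: 2.7
position: [0.5499, -0.4144, 0.2815]
tool_rot: [-2.217, -2.226, 0.004]
ft_force: [-1.7, -0.3, 0.1]
grip_width: 0.006
grip_force: 0.0
t 2.7 pos [ 0.5499 -0.4144  0.2815] h 90.2 F [-1.7 -0.3  0.1] d [ 0.3845 -0.0183  0.031 ] wz 0.2
```

View pics/w2c.png

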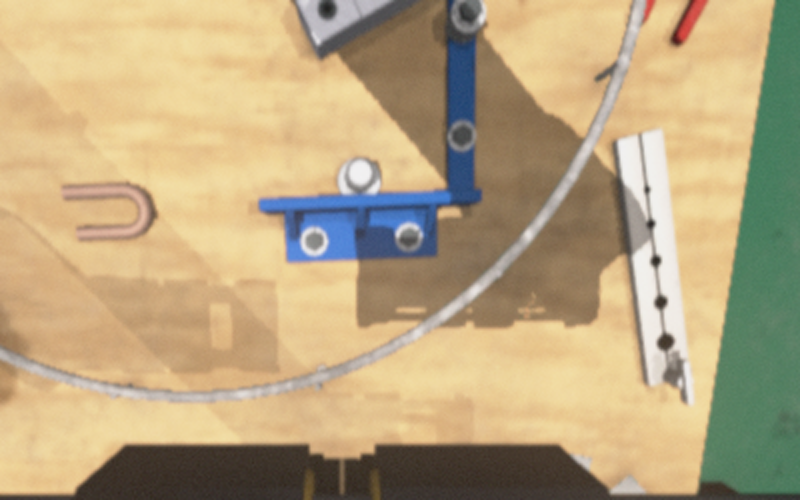

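Fence front top edge runs crop (260,199)–(480,189), pin top (358,174), rail up to the pivot (467,13). I'll shift 0.13 m towards +y so the block and bar come in.

```bash
python3 -m handwheel '[{"x":0.13,"y":0,"z":-0.01,"wx":0,"wy":0,"wz":0},{"x":0.13,"y":0,"z":-0.01,"wx":0,"wy":0,"wz":0},{"x":0.13,"y":0,"z":-0.01,"wx":0,"wy":0,"wz":0},{"x":0.13,"y":0,"z":-0.01,"wx":0,"wy":0,"wz":0},{"x":0.13,"y":0,"z":-0.01,"wx":0,"wy":0,"wz":0},{"x":0.13,"y":0,"z":-0.01,"wx":0,"wy":0,"wz":0}]'
python3 -c "
from h import *
go(.53,-.03,.25,90)
i=snap('wrist','w3.png')
cv2.imwrite('pics/w3c.png',cv2.resize(i[0:250,150:550,::-1],None,fx=2,fy=2,interpolation=cv2.INTER_CUBIC))"
```

```text
time: 3.25
position: [0.5509, -0.2781, 0.2926]
tool_rot: [-2.209, -2.234, -0.002]
ft_force: [-0.1, -0.3, -1.0]
grip_width: 0.007
grip_force: 0.0
t 3.25 pos [ 0.5509 -0.2781  0.2926] h 90.6 F [-0.1 -0.3 -1. ] d [ 0.2483 -0.0181  0.0429] wz 0.6
```

View pics/w3c.png

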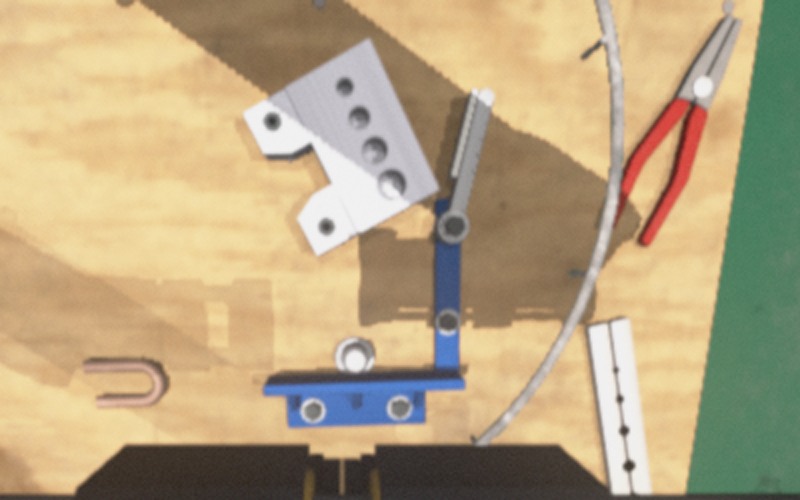

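w3 crop: block top corners face side (243,115),(318,256), back (370,38),(438,188); pivot (454,227), bar end (485,97); pin top (356,357); fence top front edge (267,381)–(463,377).

```bash
python3 - <<'E'
from h import *
f=lambda L:[(u/2+150,v/2) for u,v in L]
B=ray('w3.png',f([(243,115),(318,256),(370,38),(438,188)]),.038);print('block',B,'c',B.mean(0))
fx=(B[0]+B[1]-B[2]-B[3]);print('heading',np.degrees(np.arctan2(fx[1],fx[0])))
print('sides',np.linalg.norm(B[0]-B[1]),np.linalg.norm(B[0]-B[2]))
for n,e,p,q in(('w3.png',[(267,381),(463,377)],(356,357),(454,227)),('w2.png',[(260,199),(480,189)],(358,174),(467,13))):
    E=ray(n,f(e),.042);d=E[1]-E[0];P=ray(n,f([p]),.032);print(n,'fence',E,np.linalg.norm(d),np.degrees(np.arctan2(d[1],d[0])),'pin',P,'pivot',ray(n,f([q]),.037))
print('bar end',ray('w3.png',f([(484,97)]),.028))
E
```

```text
block [[ 0.4804 -0.119   0.038 ]
 [ 0.5329 -0.2137  0.038 ]
 [ 0.5677 -0.07    0.038 ]
 [ 0.6185 -0.1654  0.038 ]] c [ 0.549875 -0.142025  0.038   ]
heading -150.6312343913222
sides 0.10827899149881295 0.1001113879636078
w3.png fence [[ 0.4943 -0.3069  0.042 ]
 [ 0.6438 -0.302   0.042 ]] 0.1495802794488632 1.8772498440790861 pin [[ 0.5622 -0.2892  0.032 ]] pivot [[ 0.6317 -0.192   0.037 ]]
w2.png fence [[ 0.4922 -0.3122  0.042 ]
 [ 0.6444 -0.305   0.042 ]] 0.15237020706161683 2.708425067187168 pin [[ 0.5602 -0.2944  0.032 ]] pivot [[ 0.6304 -0.1955  0.037 ]]
bar end [[ 0.6495 -0.1032  0.028 ]]
```

```bash
python3 -c "
from h import *
go(.598,-.063,.015,90)"
```

```text
t 3.3 pos [ 0.5502 -0.28    0.2926] h 90.5 F [ 0.  -0.1  0.2] d [0.2165 0.0495 0.2777] wz 0.5
```

```bash
python3 -m handwheel '[{"x":0.216,"y":0.05,"z":0.1,"wx":0,"wy":0,"wz":0.5},{"x":0.216,"y":0.05,"z":0.1,"wx":0,"wy":0,"wz":0.5},{"x":0.216,"y":0.05,"z":0.1,"wx":0,"wy":0,"wz":0.5},{"x":0.216,"y":0.05,"z":0.1,"wx":0,"wy":0,"wz":0.5},{"x":0.216,"y":0.05,"z":0.1,"wx":0,"wy":0,"wz":0.5},{"x":0.216,"y":0.05,"z":0.1,"wx":0,"wy":0,"wz":0.5},{"x":0.216,"y":0.05,"z":0.15,"wx":0,"wy":0,"wz":0.5},{"x":0.216,"y":0.05,"z":0.19,"wx":0,"wy":0,"wz":0.5},{"x":0.216,"y":0.05,"z":0.21,"wx":0,"wy":0,"wz":0.5},{"x":0.216,"y":0.05,"z":0.21,"wx":0,"wy":0,"wz":0.5}]'
python3 -c "
from h import *
go(.598,-.063,.015,90)"
```

```text
time: 4.13
position: [0.5934, -0.0653, 0.0761]
tool_rot: [-2.221, -2.211, 0.014]
ft_force: [-2.0, 0.4, -0.6]
grip_width: 0.005
grip_force: 0.0
t 4.13 pos [ 0.5934 -0.0653  0.0761] h 89.8 F [-2.   0.4 -0.6] d [0.0024 0.0053 0.061 ] wz -0.2
```

```bash
python3 -m handwheel '[{"x":0.003,"y":0.005,"z":0.03,"wx":0,"wy":0,"wz":0},{"x":0.003,"y":0.005,"z":0.05,"wx":0,"wy":0,"wz":0},{"x":0.003,"y":0.005,"z":0.06,"wx":0,"wy":0,"wz":0},{"x":0.003,"y":0.005,"z":0.06,"wx":0,"wy":0,"wz":0}]'
python3 -m handwheel '[{"x":-0.005,"y":-0.005,"z":0,"wx":0,"wy":0,"wz":0},{"x":-0.009,"y":-0.009,"z":0,"wx":0,"wy":0,"wz":0},{"x":-0.013,"y":-0.013,"z":0,"wx":0,"wy":0,"wz":0},{"x":-0.017,"y":-0.017,"z":0,"wx":0,"wy":0,"wz":0},{"x":-0.021,"y":-0.021,"z":0,"wx":0,"wy":0,"wz":0},{"x":-0.025,"y":-0.025,"z":0,"wx":0,"wy":0,"wz":0},{"x":-0.029,"y":-0.029,"z":0,"wx":0,"wy":0,"wz":0},{"x":-0.033,"y":-0.032,"z":0,"wx":0,"wy":0,"wz":0},{"x":-0.037,"y":-0.035,"z":0,"wx":0,"wy":0,"wz":0},{"x":-0.037,"y":-0.035,"z":0,"wx":0,"wy":0,"wz":0}]'
```

```text
time: 4.47
position: [0.6026, -0.0624, 0.0217]
tool_rot: [-2.225, -2.216, 0.004]
ft_force: [0.1, 0.7, -0.0]
grip_width: 0.008
grip_force: 0.0
time: 5.3
position: [0.5678, -0.0995, 0.0227]
tool_rot: [2.225, 2.218, -0.001]
ft_force: [-0.6, -0.6, 0.4]
grip_width: 0.008
grip_force: 0.0
```

```bash
cat >> h.py <<'E'
def block(f,pred=(.55,-.15),smax=45,vmin=120):
    "rectify plane z=.038 around the nest at 1 px/mm, find the block's top"
    P=np.array([[.40,.02],[.72,.02],[.72,-.36],[.40,-.36]])
    px=proj(f,np.c_[P,np.full(4,.038)]).astype(np.float32)
    H=cv2.getPerspectiveTransform(px,np.float32([[0,0],[640,0],[640,760],[0,760]]))
    o=cv2.warpPerspective(cv2.imread('pics/'+f),H,(640,760));hsv=cv2.cvtColor(o,cv2.COLOR_BGR2HSV)
    m=((hsv[...,1]<smax)&(hsv[...,2]>vmin)).astype(np.uint8)
    m=cv2.morphologyEx(m,cv2.MORPH_CLOSE,np.ones((9,9)));m=cv2.morphologyEx(m,cv2.MORPH_OPEN,np.ones((31,31)))
    cs,_=cv2.findContours(m,cv2.RETR_EXTERNAL,cv2.CHAIN_APPROX_NONE)
    cv2.drawContours(o,cs,-1,(0,0,255),2);cv2.imwrite('pics/r_'+f,o)
    for c in cs:
        (x,y),wh,a=cv2.minAreaRect(c)
        if cv2.contourArea(c)<8000: continue
        b=cv2.boxPoints(((x,y),wh,a))/2000*[1,-1]+[.40,.02]
        e=b[1]-b[0];print(f,'c',np.round([x/2000+.40,.02-y/2000],4),'size',np.round(wh,0)/2,'edge dir mod 90',round(np.degrees(np.arctan2(e[1],e[0]))%90,1))
    return o
E
python3 - <<'E'
from h import *
go(.5,0,.1,90)
for n in('scene','side'): snap(n,n+'1.png')
for f in('scene0.png','side0.png','w3.png','scene1.png','side1.png'): block(f)
E
```

```text
t 5.3 pos [ 0.5678 -0.0995  0.0227] h 89.8 F [-0.6 -0.6  0.4] d [ 0.0993 -0.0681 -0.0773] wz -0.2
scene0.png c [ 0.5706 -0.1295] size [125.  163.5] edge dir mod 90 20.2
side0.png c [ 0.5655 -0.0988] size [187.5 170. ] edge dir mod 90 27.8
w3.png c [ 0.5495 -0.1415] size [111.5 100.5] edge dir mod 90 28.8
scene1.png c [ 0.5428 -0.1436] size [125.5  91.5] edge dir mod 90 31.8
side1.png c [ 0.5604 -0.1346] size [126.5 125. ] edge dir mod 90 27.4
```

```bash
python3 - <<'E'
from h import *
a=[cv2.imread('pics/r_'+f+'.png')[0:600] for f in('scene1','side1')]
cv2.imwrite('pics/v7.png',cv2.resize(np.hstack(a),(800,375)))
E
```

```text
(no output)
```

View pics/v7.png

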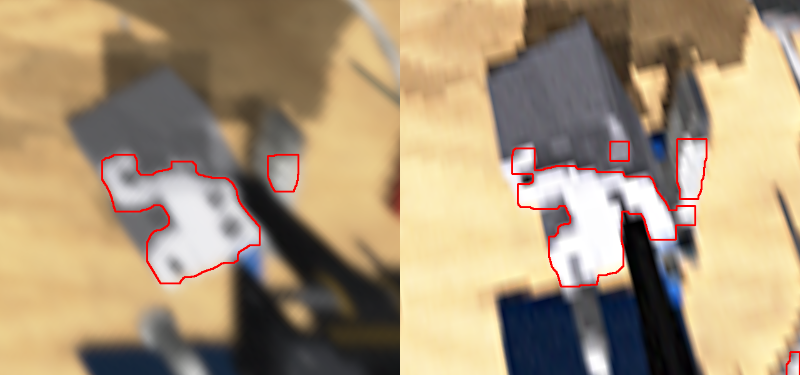

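The rectified views show the block hardly turned (side edge still ~28°), which conflicts with the finger position. I'll lift and check from the clean wrist view.

```bash
python3 -m handwheel '[{"x":0.005,"y":0.005,"z":-0.03,"wx":0,"wy":0,"wz":0},{"x":0.005,"y":0.005,"z":-0.06,"wx":0,"wy":0,"wz":0},{"x":-0.18,"y":-0.018,"z":-0.27,"wx":0,"wy":0,"wz":0},{"x":-0.18,"y":-0.018,"z":-0.27,"wx":0,"wy":0,"wz":0},{"x":-0.18,"y":-0.018,"z":-0.27,"wx":0,"wy":0,"wz":0},{"x":-0.18,"y":-0.018,"z":-0.27,"wx":0,"wy":0,"wz":0},{"x":-0.18,"y":-0.018,"z":-0.27,"wx":0,"wy":0,"wz":0},{"x":-0.18,"y":-0.018,"z":-0.27,"wx":0,"wy":0,"wz":0},{"x":-0.18,"y":-0.018,"z":-0.27,"wx":0,"wy":0,"wz":0},{"x":-0.18,"y":-0.018,"z":-0.27,"wx":0,"wy":0,"wz":0}]'
python3 - <<'E'
from h import *
snap('wrist','w4.png'); block('w4.png'); block('w4.png',smax=60,vmin=90); go(.6,-.06,.02,90)
E
```

```text
time: 6.23
position: [0.55, -0.2854, 0.2984]
tool_rot: [2.225, 2.204, 0.001]
ft_force: [-0.5, -0.1, -0.6]
grip_width: 0.003
grip_force: 0.0
w4.png c [ 0.5494 -0.1408] size [111.5 100.5] edge dir mod 90 28.6
w4.png c [ 0.5497 -0.1412] size [113.5 102. ] edge dir mod 90 28.4
t 6.28 pos [ 0.5502 -0.2821  0.2956] h 89.6 F [ 0.9  0.2 -1.2] d [0.2234 0.047  0.275 ] wz -0.4
```

```bash
python3 - <<'E'
from h import *
T=[[.5678,-.0995,.0227],[.5678,-.0995,.09],[.5677,-.07,.038],[.6185,-.1654,.038],[.4804,-.119,.038],[.5329,-.2137,.038]]
o=[]
for f,(x,y) in(('scene1.png',(290,110)),('side1.png',(250,120))):
    a=cv2.resize(cv2.imread('pics/'+f)[y:y+110,x:x+150],None,fx=5,fy=5,interpolation=cv2.INTER_CUBIC)[:300 if f[1]=='i' else 550]
    for i,q in enumerate(proj(f,T)): cv2.circle(a,tuple(int(v) for v in (q-[x,y])*5),3,(0,0,255) if i<2 else (0,255,0),-1)
    o.append(cv2.resize(a,(400,int(a.shape[0]*400/750))))
h=max(x.shape[0] for x in o)
cv2.imwrite('pics/v8.png',np.hstack([cv2.copyMakeBorder(x,0,h-x.shape[0],0,0,cv2.BORDER_CONSTANT) for x in o]))
E
```

```text
(no output)
```

View pics/v8.png

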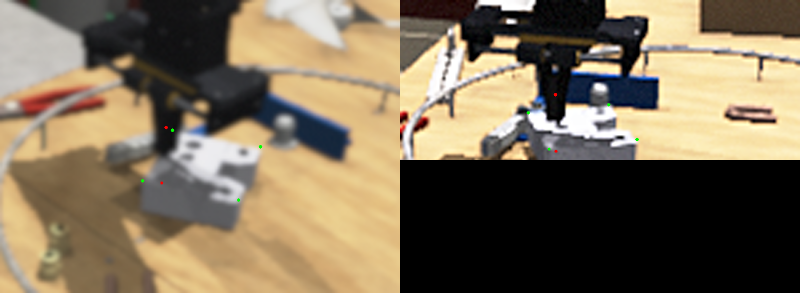

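```bash
python3 - <<'E'
from h import *
a=cv2.imread('pics/side1.png')[120:195,270:350];a=cv2.resize(a,(480,450),interpolation=cv2.INTER_CUBIC)
T=[[.5678,-.0995,.0227],[.5678,-.0995,.09],[.5677,-.07,.038],[.6185,-.1654,.038],[.4804,-.119,.038],[.5329,-.2137,.038]]
for i,q in enumerate(proj('side1.png',T)): cv2.circle(a,tuple(int(v) for v in (q-[270,120])*6),3,(0,0,255) if i<2 else (0,255,0),-1)
b=cv2.imread('pics/w4.png')[0:250,200:460];b=cv2.resize(b,(320,308))
cv2.imwrite('pics/v9.png',np.hstack([a,cv2.copyMakeBorder(b,0,142,0,0,cv2.BORDER_CONSTANT)]))
E
```

```text
(no output)
```

View pics/v9.png

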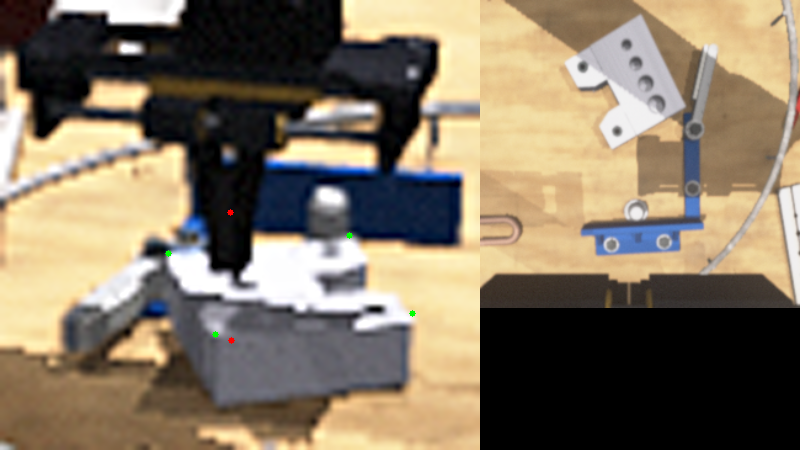

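```bash
python3 - <<'E'
from h import *
p=np.array([.2498,.5994,.1816]);y=np.array([.384,.923,0])
print(proj('side0.png',[p+y*.05,p-y*.05,p+y*.05+[0,0,.035],p-y*.05+[0,0,.035]]))
E
```

```text
[[394.7 329.1]
 [429.8 285.2]
 [397.5 305.2]
 [433.3 263.2]]
```

The visible tips sit about 35 mm above the reported TCP (the start image agrees), so the finger passed over the block without touching it. I'll repeat with the TCP lower, feeling for the bench.

```bash
python3 -m handwheel '[{"x":0.223,"y":0.049,"z":0.1,"wx":0,"wy":0,"wz":0},{"x":0.223,"y":0.049,"z":0.1,"wx":0,"wy":0,"wz":0},{"x":0.223,"y":0.049,"z":0.1,"wx":0,"wy":0,"wz":0},{"x":0.223,"y":0.049,"z":0.1,"wx":0,"wy":0,"wz":0},{"x":0.223,"y":0.049,"z":0.1,"wx":0,"wy":0,"wz":0},{"x":0.223,"y":0.049,"z":0.14,"wx":0,"wy":0,"wz":0},{"x":0.223,"y":0.049,"z":0.18,"wx":0,"wy":0,"wz":0},{"x":0.223,"y":0.049,"z":0.22,"wx":0,"wy":0,"wz":0},{"x":0.223,"y":0.049,"z":0.26,"wx":0,"wy":0,"wz":0},{"x":0.223,"y":0.049,"z":0.26,"wx":0,"wy":0,"wz":0}]'
python3 -m handwheel '[{"x":0,"y":0,"z":0.01,"wx":0,"wy":0,"wz":0},{"x":0,"y":0,"z":0.02,"wx":0,"wy":0,"wz":0},{"x":0,"y":0,"z":0.02,"wx":0,"wy":0,"wz":0}]'
python3 - <<'E'
from h import *
print(ctrl.grip_point_offset);go(.598,-.063,-.015,90)
snap('side','side2.png');snap('scene','scene2.png');s=ctrl.get_state()['position']
print(proj('side2.png',[s,s+[0,0,.035]]))
E
```

```text
time: 7.12
position: [0.5944, -0.0516, 0.0254]
tool_rot: [-2.214, -2.218, 0.011]
ft_force: [-1.1, 0.4, -0.3]
grip_width: 0.001
grip_force: 0.0
time: 7.37
position: [0.5986, -0.0544, 0.0111]
tool_rot: [-2.221, -2.219, 0.003]
ft_force: [-0.5, -0.2, 0.1]
grip_width: 0.005
grip_force: 0.0
0.0187
t 7.37 pos [ 0.5986 -0.0544  0.0111] h 89.9 F [-0.5 -0.2  0.1] d [-0.0086 -0.0006  0.0261] wz -0.1
[[293.7 184.4]
 [293.4 173.3]]
```

```bash
python3 - <<'E'
from h import *
a=cv2.cvtColor(cv2.imread('pics/side2.png'),cv2.COLOR_BGR2HSV)
for v in range(155,190,2): print(v,a[v,284:304,2].tolist())
E
python3 -m handwheel '[{"x":0,"y":0,"z":0.005,"wx":0,"wy":0,"wz":0},{"x":0,"y":0,"z":0.01,"wx":0,"wy":0,"wz":0},{"x":0,"y":0,"z":0.01,"wx":0,"wy":0,"wz":0}]'
```

```text
155 [248, 255, 220, 67, 2, 11, 15, 2, 27, 199, 134, 5, 2, 7, 3, 29, 255, 193, 60, 42]
157 [245, 252, 255, 154, 0, 4, 7, 17, 12, 16, 10, 11, 9, 8, 0, 130, 190, 219, 222, 233]
159 [250, 253, 255, 222, 53, 2, 16, 23, 15, 16, 12, 7, 12, 15, 0, 42, 72, 85, 60, 193]
161 [246, 247, 252, 255, 154, 0, 0, 13, 18, 19, 12, 0, 6, 2, 18, 175, 196, 208, 238, 161]
163 [245, 246, 248, 255, 208, 37, 2, 18, 14, 17, 10, 10, 6, 0, 247, 255, 255, 255, 255, 255]
165 [251, 251, 252, 255, 255, 158, 0, 12, 19, 19, 19, 8, 7, 1, 156, 255, 255, 255, 254, 255]
167 [252, 245, 248, 248, 255, 184, 29, 6, 18, 19, 12, 17, 10, 12, 81, 67, 255, 255, 255, 254]
169 [240, 242, 242, 241, 255, 196, 37, 7, 14, 19, 18, 12, 3, 9, 89, 103, 68, 235, 255, 255]
171 [227, 237, 235, 255, 198, 70, 23, 12, 15, 15, 15, 15, 3, 12, 84, 107, 95, 81, 156, 255]
173 [255, 217, 125, 116, 122, 89, 22, 5, 9, 9, 5, 4, 78, 201, 147, 102, 101, 95, 86, 160]
175 [116, 123, 122, 119, 124, 78, 50, 45, 187, 216, 198, 164, 116, 107, 103, 90, 97, 102, 98, 94]
177 [125, 120, 88, 58, 41, 120, 208, 227, 215, 228, 230, 250, 182, 99, 113, 107, 94, 95, 104, 100]
179 [74, 39, 121, 142, 201, 218, 226, 228, 237, 242, 240, 242, 251, 181, 94, 105, 112, 90, 102, 103]
181 [150, 213, 229, 222, 233, 236, 242, 244, 243, 242, 239, 239, 238, 247, 216, 136, 101, 114, 98, 99]
183 [243, 241, 245, 245, 245, 244, 242, 246, 248, 247, 246, 245, 240, 240, 244, 217, 138, 109, 116, 96]
185 [159, 189, 183, 185, 185, 178, 181, 180, 184, 185, 217, 245, 250, 246, 244, 252, 169, 56, 54, 84]
187 [64, 62, 70, 64, 62, 64, 59, 58, 60, 69, 104, 86, 66, 64, 169, 198, 203, 129, 60, 66]
189 [67, 69, 66, 63, 57, 57, 67, 88, 115, 114, 106, 109, 109, 100, 72, 57, 65, 64, 71, 67]
time: 7.72
position: [0.5996, -0.0552, 0.0025]
tool_rot: [-2.224, -2.219, -0.001]
ft_force: [0.1, 0.9, -0.1]
grip_width: 0.008
grip_force: 0.0
```

```bash
python3 -m handwheel '[{"x":-0.003,"y":0,"z":0.005,"wx":0,"wy":0,"wz":0},{"x":-0.006,"y":0,"z":0.01,"wx":0,"wy":0,"wz":0},{"x":-0.006,"y":0,"z":0.015,"wx":0,"wy":0,"wz":0},{"x":-0.006,"y":0,"z":0.019,"wx":0,"wy":0,"wz":0},{"x":-0.006,"y":0,"z":0.019,"wx":0,"wy":0,"wz":0},{"x":-0.006,"y":0,"z":0.019,"wx":0,"wy":0,"wz":0}]'
```

```text
time: 8.22
position: [0.5993, -0.0613, -0.0168]
tool_rot: [-2.223, -2.219, 0.001]
ft_force: [-0.5, -0.1, -0.1]
grip_width: 0.003
grip_force: 0.0
```

```bash
python3 -m handwheel '[{"x":-0.005,"y":-0.005,"z":0,"wx":0,"wy":0,"wz":0},{"x":-0.009,"y":-0.009,"z":0,"wx":0,"wy":0,"wz":0},{"x":-0.013,"y":-0.013,"z":0,"wx":0,"wy":0,"wz":0},{"x":-0.017,"y":-0.017,"z":0,"wx":0,"wy":0,"wz":0},{"x":-0.021,"y":-0.021,"z":0,"wx":0,"wy":0,"wz":0},{"x":-0.025,"y":-0.025,"z":0,"wx":0,"wy":0,"wz":0},{"x":-0.029,"y":-0.029,"z":0,"wx":0,"wy":0,"wz":0},{"x":-0.033,"y":-0.033,"z":0,"wx":0,"wy":0,"wz":0},{"x":-0.037,"y":-0.036,"z":0,"wx":0,"wy":0,"wz":0},{"x":-0.04,"y":-0.038,"z":0,"wx":0,"wy":0,"wz":0}]'
python3 - <<'E'
from h import *
go(.5,0,0)
for n in('scene','side'): snap(n,n+'3.png');block(n+'3.png')
E
```

```text
time: 9.05
position: [0.5612, -0.1014, -0.0162]
tool_rot: [-2.224, -2.219, -0.001]
ft_force: [2.1, 4.0, 1.0]
grip_width: 0.005
grip_force: 2.0
t 9.05 pos [ 0.5612 -0.1014 -0.0162] h 89.9 F [2.1 4.  1. ] d [ 0.1013 -0.0614 -0.0161] wz None
scene3.png c [ 0.5032 -0.1498] size [71.5 79.5] edge dir mod 90 0.0
side3.png c [ 0.5161 -0.1808] size [114.5  98.5] edge dir mod 90 7.7
```

```bash
python3 -m handwheel '[{"x":0.01,"y":0.01,"z":-0.03,"wx":0,"wy":0,"wz":0},{"x":0.01,"y":0.01,"z":-0.07,"wx":0,"wy":0,"wz":0},{"x":-0.18,"y":-0.012,"z":-0.31,"wx":0,"wy":0,"wz":0},{"x":-0.18,"y":-0.012,"z":-0.31,"wx":0,"wy":0,"wz":0},{"x":-0.18,"y":-0.012,"z":-0.31,"wx":0,"wy":0,"wz":0},{"x":-0.18,"y":-0.012,"z":-0.31,"wx":0,"wy":0,"wz":0},{"x":-0.18,"y":-0.012,"z":-0.31,"wx":0,"wy":0,"wz":0},{"x":-0.18,"y":-0.012,"z":-0.31,"wx":0,"wy":0,"wz":0},{"x":-0.18,"y":-0.012,"z":-0.31,"wx":0,"wy":0,"wz":0},{"x":-0.18,"y":-0.012,"z":-0.31,"wx":0,"wy":0,"wz":0}]'
python3 - <<'E'
from h import *
snap('wrist','w5.png'); block('w5.png'); block('w5.png',smax=60,vmin=90); go(.6,-.06,.02,90)
E
```

```text
time: 9.98
position: [0.5472, -0.289, 0.2986]
tool_rot: [2.227, 2.205, -0.004]
ft_force: [-0.9, -0.7, 0.4]
grip_width: 0.005
grip_force: 0.0
w5.png c [ 0.5323 -0.1718] size [111.5 101. ] edge dir mod 90 38.1
w5.png c [ 0.5323 -0.1719] size [112.5 102. ] edge dir mod 90 38.0
t 10.03 pos [ 0.5474 -0.2899  0.2991] h 89.4 F [-0.8 -1.2  1.2] d [0.2326 0.0488 0.2775] wz -0.6
```

```bash
python3 -c "
from h import *
go(.4515,-.133,.03,90)"
```

```text
t 10.03 pos [ 0.5474 -0.2899  0.2991] h 89.4 F [-0.8 -1.2  1.2] d [ 0.1579 -0.0989  0.2674] wz -0.6
```

```bash
python3 -m handwheel '[{"x":0.159,"y":-0.097,"z":0.12,"wx":0,"wy":0,"wz":-0.5},{"x":0.159,"y":-0.097,"z":0.12,"wx":0,"wy":0,"wz":-0.5},{"x":0.159,"y":-0.097,"z":0.12,"wx":0,"wy":0,"wz":-0.5},{"x":0.159,"y":-0.097,"z":0.12,"wx":0,"wy":0,"wz":-0.5},{"x":0.159,"y":-0.097,"z":0.12,"wx":0,"wy":0,"wz":-0.5},{"x":0.159,"y":-0.097,"z":0.16,"wx":0,"wy":0,"wz":-0.5},{"x":0.159,"y":-0.097,"z":0.2,"wx":0,"wy":0,"wz":-0.5},{"x":0.159,"y":-0.097,"z":0.24,"wx":0,"wy":0,"wz":-0.5},{"x":0.159,"y":-0.097,"z":0.26,"wx":0,"wy":0,"wz":-0.5},{"x":0.159,"y":-0.097,"z":0.26,"wx":0,"wy":0,"wz":-0.5}]'
python3 -c "
from h import *
go(.4515,-.133,-.016,90)"
```

```text
time: 10.87
position: [0.4461, -0.1216, 0.028]
tool_rot: [-2.208, -2.224, 0.015]
ft_force: [-1.3, 0.8, -0.3]
grip_width: 0.006
grip_force: 0.0
t 10.87 pos [ 0.4461 -0.1216  0.028 ] h 90.4 F [-1.3  0.8 -0.3] d [-0.0114  0.0059  0.044 ] wz 0.4
```

```bash
python3 -m handwheel '[{"x":0,"y":0,"z":0.015,"wx":0,"wy":0,"wz":0},{"x":0,"y":0,"z":0.03,"wx":0,"wy":0,"wz":0},{"x":0,"y":0,"z":0.042,"wx":0,"wy":0,"wz":0},{"x":0,"y":0,"z":0.052,"wx":0,"wy":0,"wz":0},{"x":0,"y":0,"z":0.055,"wx":0,"wy":0,"wz":0},{"x":0,"y":0,"z":0.055,"wx":0,"wy":0,"wz":0}]'
python3 -c "
from h import *
go(.4545,-.139,-.016,90)"
```

```text
time: 11.37
position: [0.4522, -0.1222, -0.0214]
tool_rot: [-2.214, -2.229, 0.001]
ft_force: [0.5, 0.3, 0.5]
grip_width: 0.007
grip_force: 0.0
t 11.37 pos [ 0.4522 -0.1222 -0.0214] h 90.4 F [0.5 0.3 0.5] d [-0.0168  0.0022 -0.0054] wz 0.4
```

```bash
python3 -m handwheel '[{"x":-0.009,"y":0.001,"z":-0.004,"wx":0,"wy":0,"wz":0},{"x":-0.017,"y":0.002,"z":-0.004,"wx":0,"wy":0,"wz":0},{"x":-0.024,"y":0.002,"z":-0.004,"wx":0,"wy":0,"wz":0},{"x":-0.031,"y":0.002,"z":-0.004,"wx":0,"wy":0,"wz":0},{"x":-0.038,"y":0.003,"z":-0.004,"wx":0,"wy":0,"wz":0},{"x":-0.045,"y":0.004,"z":-0.004,"wx":0,"wy":0,"wz":0},{"x":-0.052,"y":0.006,"z":-0.004,"wx":0,"wy":0,"wz":0},{"x":-0.059,"y":0.008,"z":-0.004,"wx":0,"wy":0,"wz":0},{"x":-0.066,"y":0.011,"z":-0.004,"wx":0,"wy":0,"wz":0},{"x":-0.072,"y":0.015,"z":-0.004,"wx":0,"wy":0,"wz":0}]'
python3 -m handwheel '[{"x":0.01,"y":-0.012,"z":-0.02,"wx":0,"wy":0,"wz":0},{"x":0.02,"y":-0.012,"z":-0.06,"wx":0,"wy":0,"wz":0},{"x":-0.1,"y":0.08,"z":-0.31,"wx":0,"wy":0,"wz":0},{"x":-0.1,"y":0.08,"z":-0.31,"wx":0,"wy":0,"wz":0},{"x":-0.1,"y":0.08,"z":-0.31,"wx":0,"wy":0,"wz":0},{"x":-0.1,"y":0.08,"z":-0.31,"wx":0,"wy":0,"wz":0},{"x":-0.1,"y":0.08,"z":-0.31,"wx":0,"wy":0,"wz":0},{"x":-0.1,"y":0.08,"z":-0.31,"wx":0,"wy":0,"wz":0},{"x":-0.1,"y":0.08,"z":-0.31,"wx":0,"wy":0,"wz":0},{"x":-0.1,"y":0.08,"z":-0.31,"wx":0,"wy":0,"wz":0}]'
python3 - <<'E'
from h import *
snap('wrist','w6.png'); block('w6.png'); block('w6.png',smax=60,vmin=90); go(.6,-.06,.02,90)
E
```

```text
time: 12.2
position: [0.4674, -0.195, -0.0175]
tool_rot: [-2.214, -2.228, 0.002]
ft_force: [-4.0, 1.4, 3.3]
grip_width: 0.004
grip_force: 2.0
time: 13.03
position: [0.5535, -0.2996, 0.3]
tool_rot: [2.205, 2.216, 0.001]
ft_force: [-1.1, 0.5, 0.9]
grip_width: 0.005
grip_force: 0.0
w6.png c [ 0.5432 -0.1825] size [111.  99.] edge dir mod 90 70.8
w6.png c [ 0.5429 -0.1833] size [112.  101.5] edge dir mod 90 70.9
t 13.08 pos [ 0.5516 -0.2979  0.2967] h 90.3 F [-0.1  0.1 -0.6] d [0.2398 0.0475 0.2752] wz 0.3
```

```bash
python3 -m handwheel '[{"x":0.103,"y":-0.098,"z":0.12,"wx":0,"wy":0,"wz":0},{"x":0.103,"y":-0.098,"z":0.12,"wx":0,"wy":0,"wz":0},{"x":0.103,"y":-0.098,"z":0.12,"wx":0,"wy":0,"wz":0},{"x":0.103,"y":-0.098,"z":0.15,"wx":0,"wy":0,"wz":0},{"x":0.103,"y":-0.098,"z":0.18,"wx":0,"wy":0,"wz":0},{"x":0.103,"y":-0.098,"z":0.21,"wx":0,"wy":0,"wz":0},{"x":0.103,"y":-0.098,"z":0.24,"wx":0,"wy":0,"wz":0},{"x":0.103,"y":-0.098,"z":0.26,"wx":0,"wy":0,"wz":0},{"x":0.103,"y":-0.098,"z":0.26,"wx":0,"wy":0,"wz":0}]'
python3 -c "
from h import *
go(.456,-.195,-.016,90)"
```

```text
time: 13.83
position: [0.445, -0.1894, 0.0274]
tool_rot: [-2.208, -2.224, 0.01]
ft_force: [-1.0, -0.2, -0.3]
grip_width: 0.0
grip_force: 0.0
t 13.83 pos [ 0.445  -0.1894  0.0274] h 90.4 F [-1.  -0.2 -0.3] d [-0.0058  0.0114  0.0433] wz 0.4
```

```bash
python3 -m handwheel '[{"x":0,"y":0,"z":0.015,"wx":0,"wy":0,"wz":0},{"x":0,"y":0,"z":0.03,"wx":0,"wy":0,"wz":0},{"x":0,"y":0,"z":0.042,"wx":0,"wy":0,"wz":0},{"x":0,"y":0,"z":0.049,"wx":0,"wy":0,"wz":0},{"x":0,"y":0,"z":0.049,"wx":0,"wy":0,"wz":0}]'
python3 -c "
from h import *
go(.4652,-.1984,-.016,90)"
```

```text
time: 14.25
position: [0.4494, -0.1909, -0.017]
tool_rot: [-2.213, -2.228, 0.002]
ft_force: [-0.7, -0.1, 0.2]
grip_width: 0.003
grip_force: 0.0
t 14.25 pos [ 0.4494 -0.1909 -0.017 ] h 90.4 F [-0.7 -0.1  0.2] d [-0.0076  0.0157 -0.0011] wz 0.4
```

```bash
python3 -m handwheel '[{"x":-0.004,"y":0.008,"z":0,"wx":0,"wy":0,"wz":0},{"x":-0.0075,"y":0.0155,"z":0,"wx":0,"wy":0,"wz":0},{"x":-0.012,"y":0.02,"z":0,"wx":0,"wy":0,"wz":0},{"x":-0.016,"y":0.024,"z":0,"wx":0,"wy":0,"wz":0},{"x":-0.0205,"y":0.0285,"z":0,"wx":0,"wy":0,"wz":0},{"x":-0.025,"y":0.033,"z":0,"wx":0,"wy":0,"wz":0},{"x":-0.029,"y":0.037,"z":0,"wx":0,"wy":0,"wz":0},{"x":-0.033,"y":0.041,"z":0,"wx":0,"wy":0,"wz":0}]'
python3 -m handwheel '[{"x":0,"y":-0.012,"z":-0.02,"wx":0,"wy":0,"wz":0},{"x":0.01,"y":-0.012,"z":-0.06,"wx":0,"wy":0,"wz":0},{"x":-0.09,"y":0.07,"z":-0.31,"wx":0,"wy":0,"wz":0},{"x":-0.09,"y":0.07,"z":-0.31,"wx":0,"wy":0,"wz":0},{"x":-0.09,"y":0.07,"z":-0.31,"wx":0,"wy":0,"wz":0},{"x":-0.09,"y":0.07,"z":-0.31,"wx":0,"wy":0,"wz":0},{"x":-0.09,"y":0.07,"z":-0.31,"wx":0,"wy":0,"wz":0},{"x":-0.09,"y":0.07,"z":-0.31,"wx":0,"wy":0,"wz":0},{"x":-0.09,"y":0.07,"z":-0.31,"wx":0,"wy":0,"wz":0},{"x":-0.09,"y":0.07,"z":-0.31,"wx":0,"wy":0,"wz":0}]'
python3 - <<'E'
from h import *
snap('wrist','w7.png'); block('w7.png'); block('w7.png',smax=60,vmin=90); go(.558,-.105,.04,92.3)
E
```

```text
time: 14.92
position: [0.4914, -0.2243, -0.0164]
tool_rot: [-2.214, -2.228, 0.0]
ft_force: [-4.1, 1.5, 2.0]
grip_width: 0.005
grip_force: 1.8
time: 15.75
position: [0.5659, -0.3178, 0.3002]
tool_rot: [2.206, 2.219, 0.003]
ft_force: [-0.5, 0.4, 0.1]
grip_width: 0.009
grip_force: 0.0
w7.png c [ 0.5543 -0.186 ] size [ 99.5 111. ] edge dir mod 90 1.8
w7.png c [ 0.5544 -0.1869] size [102.5 112. ] edge dir mod 90 1.5
t 15.8 pos [ 0.5643 -0.3163  0.2971] h 90.3 F [ 0.2  0.4 -1.6] d [ 0.2127 -0.0068  0.2559] wz -2.0
```

```bash
python3 -m handwheel '[{"x":0.208,"y":-0.01,"z":0.12,"wx":0,"wy":0,"wz":-2},{"x":0.208,"y":-0.01,"z":0.12,"wx":0,"wy":0,"wz":-2},{"x":0.208,"y":-0.01,"z":0.12,"wx":0,"wy":0,"wz":-2},{"x":0.208,"y":-0.01,"z":0.12,"wx":0,"wy":0,"wz":-2},{"x":0.208,"y":-0.01,"z":0.12,"wx":0,"wy":0,"wz":-2},{"x":0.208,"y":-0.01,"z":0.16,"wx":0,"wy":0,"wz":-2},{"x":0.208,"y":-0.01,"z":0.2,"wx":0,"wy":0,"wz":-2},{"x":0.208,"y":-0.01,"z":0.24,"wx":0,"wy":0,"wz":-2},{"x":0.208,"y":-0.01,"z":0.25,"wx":0,"wy":0,"wz":-2},{"x":0.208,"y":-0.01,"z":0.25,"wx":0,"wy":0,"wz":-2}]' 0.05
python3 -c "
from h import *
go(.554,-.109,-.016,92.3);print(ctrl.get_state()['grip_width'])"
```

```text
time: 16.63
position: [0.5449, -0.1033, 0.0372]
tool_rot: [-2.167, -2.263, 0.011]
ft_force: [-1.5, -0.0, 0.4]
grip_width: 0.565
grip_force: 0.0
t 16.63 pos [ 0.5449 -0.1033  0.0372] h 92.5 F [-1.5 -0.   0.4] d [-0.0061  0.0094  0.0531] wz 0.2
0.5647272903749112
```

```bash
python3 -m handwheel '[{"x":0,"y":0.003,"z":0.02,"wx":0,"wy":0,"wz":0},{"x":0,"y":0.003,"z":0.04,"wx":0,"wy":0,"wz":0},{"x":0,"y":0.003,"z":0.055,"wx":0,"wy":0,"wz":0},{"x":0,"y":0.003,"z":0.062,"wx":0,"wy":0,"wz":0},{"x":0,"y":0.003,"z":0.062,"wx":0,"wy":0,"wz":0},{"x":0,"y":0.003,"z":0.062,"wx":0,"wy":0,"wz":0}]'
python3 -c "
from h import *
go(.5565,-.190,-.016,92.3)"
```

```text
time: 17.13
position: [0.5543, -0.1054, -0.0172]
tool_rot: [2.174, 2.266, 0.002]
ft_force: [-0.6, -0.7, 0.1]
grip_width: 0.574
grip_force: 0.0
t 17.13 pos [ 0.5543 -0.1054 -0.0172] h 92.4 F [-0.6 -0.7  0.1] d [-0.0846 -0.0013 -0.0012] wz 0.1
```

```bash
python3 -m handwheel '[{"x":-0.01,"y":0,"z":0,"wx":0,"wy":0,"wz":0},{"x":-0.018,"y":0,"z":0,"wx":0,"wy":0,"wz":0},{"x":-0.025,"y":0,"z":0,"wx":0,"wy":0,"wz":0},{"x":-0.032,"y":0,"z":0,"wx":0,"wy":0,"wz":0},{"x":-0.039,"y":0,"z":0,"wx":0,"wy":0,"wz":0},{"x":-0.046,"y":0,"z":0,"wx":0,"wy":0,"wz":0},{"x":-0.053,"y":0,"z":0,"wx":0,"wy":0,"wz":0},{"x":-0.06,"y":0,"z":0,"wx":0,"wy":0,"wz":0},{"x":-0.065,"y":0,"z":0,"wx":0,"wy":0,"wz":0},{"x":-0.065,"y":0,"z":0,"wx":0,"wy":0,"wz":0}]'
python3 -m handwheel '[{"x":-0.006,"y":0,"z":0,"wx":0,"wy":0,"wz":0},{"x":-0.011,"y":0,"z":0,"wx":0,"wy":0,"wz":0},{"x":-0.015,"y":0,"z":0,"wx":0,"wy":0,"wz":0},{"x":-0.018,"y":0,"z":0,"wx":0,"wy":0,"wz":0},{"x":-0.018,"y":0,"z":0,"wx":0,"wy":0,"wz":0}]'
```

```text
time: 17.97
position: [0.5571, -0.1707, -0.0174]
tool_rot: [2.175, 2.266, 0.003]
ft_force: [0.9, 1.4, 1.7]
grip_width: 0.576
grip_force: 1.0
time: 18.38
position: [0.5575, -0.1876, -0.0178]
tool_rot: [-2.175, -2.267, -0.003]
ft_force: [0.3, 4.2, 2.2]
grip_width: 0.573
grip_force: 1.9
```

```bash
for i in 1 2; do python3 -m handwheel '[{"x":-0.003,"y":0,"z":0,"wx":0,"wy":0,"wz":0},{"x":-0.005,"y":0,"z":0,"wx":0,"wy":0,"wz":0},{"x":-0.005,"y":0,"z":0,"wx":0,"wy":0,"wz":0}]' | egrep 'posi|ft'; done
```

```text
position: [0.5575, -0.1923, -0.018]
ft_force: [-0.0, 5.0, 3.1]
position: [0.5575, -0.1957, -0.0181]
ft_force: [-1.3, 6.5, 4.7]
```

```bash
for i in 1 2; do python3 -m handwheel '[{"x":-0.003,"y":0,"z":0,"wx":0,"wy":0,"wz":0},{"x":-0.003,"y":0,"z":0,"wx":0,"wy":0,"wz":0}]' | egrep 'posi|ft'; done
```

```text
position: [0.5574, -0.1956, -0.0182]
ft_force: [-3.2, 13.7, 8.2]
position: [0.5574, -0.1954, -0.0182]
ft_force: [-3.4, 17.4, 12.5]
```

Firm stop reached at TCP y = -0.1956. I'll back off and check the seating.

```bash
python3 -m handwheel '[{"x":0.015,"y":0,"z":0,"wx":0,"wy":0,"wz":0},{"x":0.03,"y":0,"z":-0.02,"wx":0,"wy":0,"wz":0},{"x":0.03,"y":0,"z":-0.06,"wx":0,"wy":0,"wz":0},{"x":-0.13,"y":0,"z":-0.31,"wx":0,"wy":0,"wz":0},{"x":-0.13,"y":0,"z":-0.31,"wx":0,"wy":0,"wz":0},{"x":-0.13,"y":0,"z":-0.31,"wx":0,"wy":0,"wz":0},{"x":-0.13,"y":0,"z":-0.31,"wx":0,"wy":0,"wz":0},{"x":-0.13,"y":0,"z":-0.31,"wx":0,"wy":0,"wz":0},{"x":-0.13,"y":0,"z":-0.31,"wx":0,"wy":0,"wz":0},{"x":-0.13,"y":0,"z":-0.31,"wx":0,"wy":0,"wz":0}]' 0
python3 - <<'E'
from h import *
go(.69,-.1,.05,92)
i=snap('wrist','w8.png'); block('w8.png'); block('w8.png',smax=60,vmin=90)
cv2.imwrite('pics/v10.png',cv2.resize(i[0:250,200:460,::-1],None,fx=2.3,fy=2.3,interpolation=cv2.INTER_CUBIC))
E
```

```text
time: 20.05
position: [0.5616, -0.3339, 0.2892]
tool_rot: [2.176, 2.264, -0.003]
ft_force: [0.2, 0.0, 0.9]
grip_width: 0.013
grip_force: 0.0
t 20.05 pos [ 0.5616 -0.3339  0.2892] h 92.3 F [0.2 0.  0.9] d [0.2292 0.1377 0.2387] wz 0.3
w8.png c [ 0.5574 -0.2585] size [102. 112.] edge dir mod 90 2.6
w8.png c [ 0.5574 -0.2588] size [103.5 113. ] edge dir mod 90 2.1
```

View pics/v10.png

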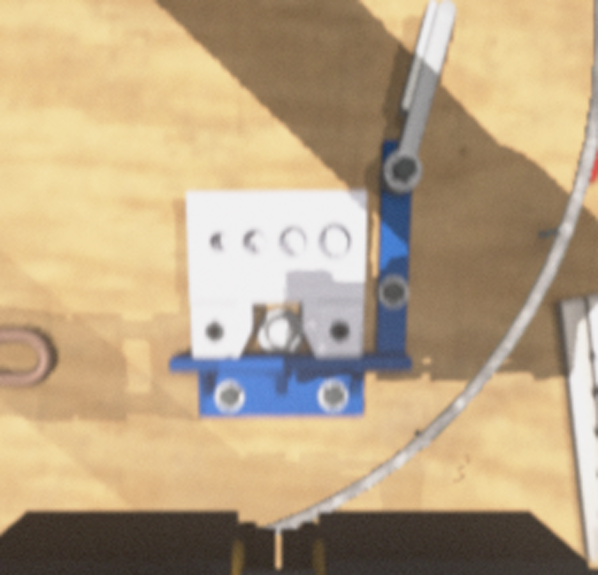

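Block sits flush on the fence, pin (280,331) centred in the slot (slot middle ~277). The bar points up from its pivot (402,168), with the bare side to the right; I'll go round to that side.

```bash
python3 -m handwheel '[{"x":0.19,"y":0.13,"z":0.1,"wx":0,"wy":0,"wz":0},{"x":0.19,"y":0.13,"z":0.1,"wx":0,"wy":0,"wz":0},{"x":0.19,"y":0.13,"z":0.1,"wx":0,"wy":0,"wz":0},{"x":0.19,"y":0.13,"z":0.1,"wx":0,"wy":0,"wz":0},{"x":0.19,"y":0.13,"z":0.1,"wx":0,"wy":0,"wz":0},{"x":0.19,"y":0.13,"z":0.1,"wx":0,"wy":0,"wz":0},{"x":0.19,"y":0.13,"z":0.14,"wx":0,"wy":0,"wz":0},{"x":0.19,"y":0.13,"z":0.18,"wx":0,"wy":0,"wz":0},{"x":0.19,"y":0.13,"z":0.21,"wx":0,"wy":0,"wz":0},{"x":0.19,"y":0.13,"z":0.21,"wx":0,"wy":0,"wz":0}]'
python3 -c "
from h import *
go(.682,-.137,-.016,92.3)"
```

```text
time: 20.93
position: [0.6793, -0.136, 0.0693]
tool_rot: [-2.17, -2.26, 0.014]
ft_force: [-1.2, 1.2, -1.0]
grip_width: 0.006
grip_force: 0.0
t 20.93 pos [ 0.6793 -0.136   0.0693] h 92.3 F [-1.2  1.2 -1. ] d [-0.0011  0.0037  0.0852] wz 0.0
```

```bash
python3 -m handwheel '[{"x":-0.001,"y":0.004,"z":0.025,"wx":0,"wy":0,"wz":0},{"x":-0.001,"y":0.004,"z":0.05,"wx":0,"wy":0,"wz":0},{"x":-0.001,"y":0.004,"z":0.07,"wx":0,"wy":0,"wz":0},{"x":-0.001,"y":0.004,"z":0.09,"wx":0,"wy":0,"wz":0},{"x":-0.001,"y":0.004,"z":0.09,"wx":0,"wy":0,"wz":0},{"x":-0.001,"y":0.004,"z":0.09,"wx":0,"wy":0,"wz":0}]'
python3 -c "
from h import *
for p in [(.6624,-.134),(.6442,-.1276),(.6267,-.1264),(.6093,-.1299),(.5934,-.1376),(.5801,-.1493),(.5703,-.164),(.5655,-.1806)]: go(*p,-.016,92.3)" | sed 's/.*F/F/'
```

```text
time: 21.43
position: [0.6889, -0.1381, -0.0118]
tool_rot: [2.175, 2.266, -0.001]
ft_force: [1.0, 0.2, 0.5]
grip_width: 0.007
grip_force: 0.0
F [1.  0.2 0.5] d [ 0.0052 -0.0263  0.0042] wz 0.0
F [1.  0.2 0.5] d [ 0.0123 -0.0442  0.0042] wz 0.0
F [1.  0.2 0.5] d [ 0.0142 -0.0617  0.0042] wz 0.0
F [1.  0.2 0.5] d [ 0.0114 -0.0792  0.0042] wz 0.0
F [1.  0.2 0.5] d [ 0.0044 -0.0954  0.0042] wz 0.0
F [1.  0.2 0.5] d [-0.0068 -0.1091  0.0043] wz 0.0
F [1.  0.2 0.5] d [-0.021  -0.1195  0.0043] wz 0.0
F [1.  0.2 0.5] d [-0.0374 -0.125   0.0043] wz 0.0
```

```bash
python3 -m handwheel '[{"x":0.003,"y":-0.013,"z":0.003,"wx":0,"wy":0,"wz":0},{"x":0.005,"y":-0.026,"z":0.003,"wx":0,"wy":0,"wz":0},{"x":0.009,"y":-0.035,"z":0.003,"wx":0,"wy":0,"wz":0},{"x":0.012,"y":-0.044,"z":0.003,"wx":0,"wy":0,"wz":0},{"x":0.014,"y":-0.053,"z":0.003,"wx":0,"wy":0,"wz":0},{"x":0.014,"y":-0.062,"z":0.003,"wx":0,"wy":0,"wz":0},{"x":0.013,"y":-0.071,"z":0.003,"wx":0,"wy":0,"wz":0},{"x":0.011,"y":-0.079,"z":0.003,"wx":0,"wy":0,"wz":0},{"x":0.008,"y":-0.087,"z":0.003,"wx":0,"wy":0,"wz":0},{"x":0.004,"y":-0.095,"z":0.003,"wx":0,"wy":0,"wz":0}]'
python3 -m handwheel '[{"x":-0.005,"y":-0.007,"z":0,"wx":0,"wy":0,"wz":0},{"x":-0.011,"y":-0.014,"z":0,"wx":0,"wy":0,"wz":0},{"x":-0.018,"y":-0.019,"z":0,"wx":0,"wy":0,"wz":0},{"x":-0.025,"y":-0.024,"z":0,"wx":0,"wy":0,"wz":0},{"x":-0.032,"y":-0.027,"z":0,"wx":0,"wy":0,"wz":0},{"x":-0.038,"y":-0.029,"z":0,"wx":0,"wy":0,"wz":0},{"x":-0.038,"y":-0.029,"z":0,"wx":0,"wy":0,"wz":0}]'
```

```text
time: 22.27
position: [0.5977, -0.1382, -0.0115]
tool_rot: [2.17, 2.262, 0.008]
ft_force: [2.5, 0.1, 6.4]
grip_width: 0.005
grip_force: 3.6
time: 22.85
position: [0.5699, -0.179, -0.0115]
tool_rot: [2.172, 2.259, 0.007]
ft_force: [2.0, -1.4, 8.5]
grip_width: 0.005
grip_force: 4.3
```

```bash
python3 -m handwheel '[{"x":0.005,"y":0,"z":-0.03,"wx":0,"wy":0,"wz":0},{"x":0.005,"y":0,"z":-0.07,"wx":0,"wy":0,"wz":0},{"x":-0.14,"y":0,"z":-0.30,"wx":0,"wy":0,"wz":0},{"x":-0.14,"y":0,"z":-0.30,"wx":0,"wy":0,"wz":0},{"x":-0.14,"y":0,"z":-0.30,"wx":0,"wy":0,"wz":0},{"x":-0.14,"y":0,"z":-0.30,"wx":0,"wy":0,"wz":0},{"x":-0.14,"y":0,"z":-0.30,"wx":0,"wy":0,"wz":0},{"x":-0.14,"y":0,"z":-0.30,"wx":0,"wy":0,"wz":0},{"x":-0.14,"y":0,"z":-0.30,"wx":0,"wy":0,"wz":0}]' 0
cat >> h.py <<'E'
def bar(f,piv=(.631,-.194),z=.028):
    "low-saturation share along rays from the pivot, by angle, sampled at the bar's top"
    a=cv2.cvtColor(cv2.imread('pics/'+f),cv2.COLOR_BGR2HSV)[...,1];o={}
    for t in range(40,200,4):
        r=np.arange(.03,.09,.002);P=np.c_[piv[0]+r*np.cos(np.radians(t)),piv[1]+r*np.sin(np.radians(t)),np.full(len(r),z)]
        q=proj(f,P);k=[int(a[int(v),int(u)]) for u,v in q if 0<=u<640 and 0<=v<400];o[t]=int(np.mean(k)) if k else -1
    print(o)
E
python3 - <<'E'
from h import *
snap('wrist','w9.png');go(.6,-.1,.05,92.3);block('w9.png')
bar('w8.png');bar('w9.png')
E
```

```text
time: 23.6
position: [0.5714, -0.3207, 0.2908]
tool_rot: [2.174, 2.257, 0.001]
ft_force: [-0.5, -0.7, 0.5]
grip_width: 0.003
grip_force: 0.0
t 23.65 pos [ 0.5716 -0.3234  0.2931] h 92.0 F [-1.2 -1.4  2.3] d [0.2243 0.0342 0.2415] wz -0.3
w9.png c [ 0.5573 -0.2567] size [ 99.5 111.5] edge dir mod 90 2.4
{40: 96, 44: 98, 48: 98, 52: 98, 56: 98, 60: 97, 64: 91, 68: 71, 72: 24, 76: 3, 80: 3, 84: 7, 88: 53, 92: 83, 96: 99, 100: 102, 104: 103, 108: 102, 112: 102, 116: 102, 120: 101, 124: 101, 128: 103, 132: 102, 136: 102, 140: 102, 144: 102, 148: 101, 152: 100, 156: 101, 160: 100, 164: 96, 168: 93, 172: 94, 176: 98, 180: 101, 184: 97, 188: 95, 192: 48, 196: 21}
{40: 97, 44: 98, 48: 99, 52: 99, 56: 99, 60: 98, 64: 99, 68: 99, 72: 98, 76: 99, 80: 101, 84: 100, 88: 102, 92: 103, 96: 103, 100: 103, 104: 102, 108: 102, 112: 101, 116: 101, 120: 100, 124: 101, 128: 102, 132: 102, 136: 101, 140: 101, 144: 102, 148: 101, 152: 101, 156: 95, 160: 77, 164: 47, 168: 1, 172: 0, 176: 1, 180: 21, 184: 67, 188: 90, 192: 44, 196: 17}
```

The bar followed to about 172° (needs 182°), but the finger rode its top edge. I'll re-approach lower to finish.

```bash
python3 -m handwheel '[{"x":0.175,"y":0.005,"z":0.1,"wx":0,"wy":0,"wz":0},{"x":0.175,"y":0.005,"z":0.1,"wx":0,"wy":0,"wz":0},{"x":0.175,"y":0.005,"z":0.1,"wx":0,"wy":0,"wz":0},{"x":0.175,"y":0.005,"z":0.1,"wx":0,"wy":0,"wz":0},{"x":0.175,"y":0.005,"z":0.1,"wx":0,"wy":0,"wz":0},{"x":0.175,"y":0.005,"z":0.14,"wx":0,"wy":0,"wz":0},{"x":0.175,"y":0.005,"z":0.18,"wx":0,"wy":0,"wz":0},{"x":0.175,"y":0.005,"z":0.21,"wx":0,"wy":0,"wz":0},{"x":0.175,"y":0.005,"z":0.24,"wx":0,"wy":0,"wz":0},{"x":0.175,"y":0.005,"z":0.24,"wx":0,"wy":0,"wz":0}]'
python3 -c "
from h import *
go(.570,-.148,-.021,92.3)"
```

```text
time: 24.48
position: [0.5649, -0.1397, 0.0394]
tool_rot: [-2.17, -2.261, 0.009]
ft_force: [-1.5, 1.3, 0.3]
grip_width: 0.007
grip_force: 0.0
t 24.48 pos [ 0.5649 -0.1397  0.0394] h 92.4 F [-1.5  1.3  0.3] d [-0.0086  0.0053  0.0604] wz 0.1
```

```bash
python3 -m handwheel '[{"x":0,"y":0,"z":0.025,"wx":0,"wy":0,"wz":0},{"x":0,"y":0,"z":0.05,"wx":0,"wy":0,"wz":0},{"x":0,"y":0,"z":0.065,"wx":0,"wy":0,"wz":0},{"x":0,"y":0,"z":0.071,"wx":0,"wy":0,"wz":0},{"x":0,"y":0,"z":0.071,"wx":0,"wy":0,"wz":0}]'
python3 -m handwheel '[{"x":-0.006,"y":0,"z":0,"wx":0,"wy":0,"wz":0},{"x":-0.012,"y":0,"z":0,"wx":0,"wy":0,"wz":0},{"x":-0.018,"y":0,"z":0,"wx":0,"wy":0,"wz":0},{"x":-0.024,"y":0,"z":0,"wx":0,"wy":0,"wz":0},{"x":-0.03,"y":0,"z":0,"wx":0,"wy":0,"wz":0},{"x":-0.034,"y":0,"z":0,"wx":0,"wy":0,"wz":0},{"x":-0.034,"y":0,"z":0,"wx":0,"wy":0,"wz":0}]'
```

```text
time: 24.9
position: [0.5698, -0.141, -0.0261]
tool_rot: [-2.175, -2.267, 0.0]
ft_force: [-1.3, 0.1, -0.3]
grip_width: 0.007
grip_force: 0.0
time: 25.48
position: [0.5714, -0.1759, -0.0264]
tool_rot: [2.176, 2.265, 0.0]
ft_force: [-0.4, 0.1, 0.1]
grip_width: 0.008
grip_force: 0.0
```

```bash
for i in 1 2 3 4; do python3 -m handwheel '[{"x":-0.002,"y":0,"z":0,"wx":0,"wy":0,"wz":0},{"x":-0.004,"y":0,"z":0,"wx":0,"wy":0,"wz":0},{"x":-0.004,"y":0,"z":0,"wx":0,"wy":0,"wz":0}]' | egrep 'posi|ft'; done
```

```text
position: [0.5714, -0.1761, -0.0267]
ft_force: [-0.9, 5.7, 2.7]
position: [0.5713, -0.1761, -0.0268]
ft_force: [-2.4, 12.7, 7.5]
position: [0.5712, -0.1759, -0.0268]
ft_force: [-5.2, 17.8, 11.4]
position: [0.5712, -0.1758, -0.0268]
ft_force: [-7.5, 24.2, 15.7]
```

```bash
python3 -m handwheel '[{"x":0.018,"y":0,"z":0,"wx":0,"wy":0,"wz":0},{"x":0.035,"y":0,"z":-0.01,"wx":0,"wy":0,"wz":0},{"x":0.035,"y":0,"z":-0.05,"wx":0,"wy":0,"wz":0},{"x":-0.14,"y":0,"z":-0.31,"wx":0,"wy":0,"wz":0},{"x":-0.14,"y":0,"z":-0.31,"wx":0,"wy":0,"wz":0},{"x":-0.14,"y":0,"z":-0.31,"wx":0,"wy":0,"wz":0},{"x":-0.14,"y":0,"z":-0.31,"wx":0,"wy":0,"wz":0},{"x":-0.14,"y":0,"z":-0.31,"wx":0,"wy":0,"wz":0},{"x":-0.14,"y":0,"z":-0.31,"wx":0,"wy":0,"wz":0},{"x":-0.14,"y":0,"z":-0.31,"wx":0,"wy":0,"wz":0}]' 0
python3 - <<'E'
from h import *
go(.6,-.1,.05,92.3);snap('wrist','w10.png');bar('w10.png');block('w10.png')
# outer edge of the bar's top: wood/steel change along nest x at several nest y
a=cv2.cvtColor(cv2.imread('pics/w10.png'),cv2.COLOR_BGR2HSV)[...,1]
n=np.array([.040,-.999]);t=np.array([.999,.040]);o=np.array([.5625,-.3045]);xs,ys=[],[]
for y in np.arange(-.005,.05,.005):
    for x in np.arange(-.16,-.09,.0005):
        p=o+n*x+t*y;u,v=proj('w10.png',[[*p,.028]])[0]
        if a[int(round(v)),int(round(u))]<50: xs.append(x);ys.append(y);break
print(np.round(xs,4),'slope',np.polyfit(ys,xs,1)[0].round(3))
E
```

```text
time: 27.32
position: [0.577, -0.3197, 0.2672]
tool_rot: [2.174, 2.267, -0.0]
ft_force: [1.1, -0.3, 1.2]
grip_width: 0.008
grip_force: 0.0
t 27.32 pos [ 0.577  -0.3197  0.2672] h 92.4 F [ 1.1 -0.3  1.2] d [0.2187 0.0321 0.217 ] wz 0.1
{40: 98, 44: 98, 48: 99, 52: 98, 56: 99, 60: 99, 64: 99, 68: 98, 72: 98, 76: 100, 80: 101, 84: 101, 88: 102, 92: 104, 96: 103, 100: 103, 104: 103, 108: 102, 112: 102, 116: 101, 120: 101, 124: 102, 128: 102, 132: 102, 136: 102, 140: 102, 144: 102, 148: 101, 152: 101, 156: 99, 160: 94, 164: 90, 168: 86, 172: 71, 176: 36, 180: 0, 184: 0, 188: 1, 192: 1, 196: 3}
w10.png c [ 0.557  -0.2502] size [119. 112.] edge dir mod 90 2.5
[-0.115  -0.115  -0.115  -0.115  -0.115  -0.115  -0.115  -0.1155 -0.1155
 -0.1155 -0.1155] slope -0.013
```

The bar measures parallel to the block. Block, gap and bar together span 119 mm, exactly the shut-and-home figure, so I'm handing in.

```bash
python3 -c "
from bench import ctrl
print(ctrl.close_job())"
```

```text
the job is handed in; nothing more can be done
None
```

I handed in the job at about 27 s of robot time: by the last camera check the die block sits flush and square on the fence with the pin in its slot, and the bar is shut behind it. I checked only the block and bar by camera; I did not re-measure the bystanders, and the hand-in returned no verdict.

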